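# Latch the ring tray back into its drawer unit

### The arm

A 6-joint arm with a two-finger parallel gripper is mounted at the origin on the work surface. World frame = base frame: x ahead of the robot, y to its left, z up, the work surface at z = 0. Lengths are in m, angles in degrees, forces in N, time in s.
With the tool pointing down it reaches from about 0.325 to 0.85 m from the base axis. Payload 15.5 kg.
Tool frame: the origin (TCP) lies at the very end of the fingers, on their centre line; the grasp point (between the pads) lies arm.grip_depth behind it (arm.grip_depth is the distance from the TCP to the grasp point, in m); z points along the fingers, y is the direction in which the jaws open and shut (so a half turn about z gives the same grasp; the last joint's range is limited). The gripper opens to 91 mm and grips with 3 to 60 N. Pads are 32 mm wide; open, the fingers measure 118 mm over their backs; the gripper's body (76 mm by 178 mm) begins 60 mm behind the grasp point.
Start: joints at [60.991, 28.281, 77.091, -0, 74.628, -5.472], TCP at [0.25, 0.573, 0.184] pointing down, gripper open.
Joint ranges: [-166.48, 166.48], [-47.26, 123.95], [12.59, 153.08], [-70.14, 250.14], [6.76, 159.57], [-176.63, 176.63]. Speed limits (degrees/s): [108.29, 108.29, 147.25, 172.46, 172.46, 172.46].

### API

Orientations are given as a 3x3 rotation matrix whose columns are the frame's x, y, z axes.
In Python, from rig import arm gives the robot as it stands. Calls block until the motion is done:
- arm.move_to(position, orientation): joint-space move of the TCP to a pose.
- arm.move_l(position, orientation=None, feed=0.15): straight line of the TCP; orientation=None keeps the orientation; feed is the mean speed in m/s.
- arm.move_joints(angles): joint-space move.
- arm.grip(opening): finger opening in m; the grip force is fixed at half the most; returns when the fingers have stopped.
- arm.sleep(seconds).
- arm.solve_ik(position, orientation): joint angles nearest the present ones, or None.
- arm.snapshot(name): name is "scene" or "top" or "wrist"; returns the picture (384x512x3 uint8, red, green, blue); there is no depth.
- arm.get_calibration(name): a dict with "intrinsics" (3x3 intrinsics, pixels), "cam_to_world" (4x4, takes a point from camera to world coordinates). Camera axes: x right, y down, z forward; pixel columns grow to the right and rows downward; lengths in m; the calibration is good to about 2 mm. A picture is of the moment at which its call begins: read the wrist's pose just before it. get_calibration takes no time and is no camera call; for the wrist camera it gives the pose at the moment of the call.
A pose or a line that the arm cannot do raises arm.Unreachable and nothing moves.
- arm.sign_off(): hands the job in, once; it reports no verdict.
Readings, each from a call of its own:
- arm.current_t(): time.
- arm.current_joint_positions(): joint angles.
- arm.current_dq(): joint speeds.
- arm.current_tau(): joint torques, N m.
- arm.current_ee_pos(): TCP position.
- arm.current_tool_rot(): TCP orientation.
- arm.current_force(): force on the tool from outside, world axes, zero at the start.
- arm.current_torque(): the same for the moment, N m.
- arm.current_width(): finger opening in m.
Only numpy, scipy, OpenCV 4.12 (cv2) and the standard library are available. Lean on these libraries where they do the work, as an engineer would, in place of code of your own. Each camera call takes 0.05 s, during which the arm holds its last target.

### The job

Put the ring tray back into the empty drawer unit, tail first, and press its front in until the push-push latch catches; take your hand away and make sure that the tray stays in by itself (a second press lets it out again, so if it came back out, press it in once more). Keep the tray level so that the rings stay in their slots, press by feel and never force it against the unit, for the latch is light; leave the full unit beside it and the other things on the bench as they are.

Things in the scene. Friction and masses are not known exactly. Their poses are not given: they have to be found in the camera images.
- tray_front (a point): Centre of the wooden front panel of the loose ring tray: 10 mm thick (x), 78 mm wide (y), 44 mm high (z). Its top can be pinched across the thickness from above; behind it is an empty compartment 45 mm long. x points from front to tail (the way the tray goes in), z up. The underside is 22 mm below this point. The tray starts flat on the bench.
- tray_box (a point): Middle of the tray's steel box, 45 mm along x behind the centre of the panel, 17 mm above the underside; about the centre of mass. Box with panel: 100 mm long, 78 mm wide, walls 34 mm high, rear half filled with a foam insert with rings. The whole weighs 0.14 to 0.28 kg. Axes as for the panel.
- tray_tail (a point): Middle of the end of the tray's tail, which goes in first, 128 mm along x from the centre of the panel. The tail is a plate level with the tray's underside, 33 mm long, 34 mm wide, that carries the white heart-shaped cam track of the latch (12 mm high in all).
- bay (a point): Middle of the mouth of the empty drawer unit, on its floor (5 mm above the bench), under the roof's front edge. x points into the unit, z up. The bay is 80.5 mm wide (1 mm of play each side of the tray), 48 mm high. The floor reaches 15 mm out and ends in a short ramp; beside the mouth two steel lips reach 16 mm out and flare to 92 mm. A tray let go up to 50 mm out stays level.
- bay_mid (a point): Inside the empty bay, 65 mm behind its mouth, half-way up. Further back sits the push-push latch, at an unseen depth setting, different every time. Two plungers push the tray out: 2 N from 26 mm before the latched place, rising to 4 N, plus 1 to 3 N of drag. Press about 4 mm past the latched place, to a firm stop, then let go. More than 26 N of tray against unit (all contacts added) breaks it.
- roof_edge (a point): Middle of the front edge of the empty unit's roof, 57 mm above the bench, axes as for the bay. Latched, the outer face of the tray's panel stays 7 to 25 mm in front of this edge; let go before the latch has caught, or pressed to the stop once more after it has, the tray comes back out to 33 mm or more in front, and may be pressed again.
- unit: The empty drawer unit: grey sheet-steel case fixed to the bench, 170 mm deep (x), 88 mm wide, 57 mm high, the mouth towards -x. Origin at the middle of its underside, 85 mm behind the mouth; x points into the unit. A flat tin stands on the rear of its roof.
- unit_full: The second drawer unit, of the same make, with its tray latched in (its front face 16 mm in front of the roof edge); to be left alone. Origin at the middle of its underside, x into the unit.
- brush: Bystander: bench brush, wooden back 125 x 46 mm, 36 mm high in all, lying on its bristles, origin at the underside.
- jar: Bystander: small amber jar, 32 mm across, 48 mm high, standing between the units, origin at the underside.
- tin_a: Bystander: flat aluminium tin, 44 mm across, 20 mm high, on the roof of the empty unit.
- tin_b: Bystander: flat aluminium tin, 44 mm across, 20 mm high, on the roof of the full unit.
- pliers: Bystander: pliers lying flat, 160 mm long, 12 mm high.
- hammer: Bystander: hammer lying on the bench, 220 mm long.
- file: Bystander: flat file with a wooden handle, 250 mm long, 22 mm high.
There are look-alikes about, which are no part of the job. What is shaped like the part that bears tray_front but red or yellow is not meant.

How it is judged:
By the outcome, as a careful person would: the job done as asked, in the order asked, and still so for the second after the job is handed in, with the robot touching nothing.
It also fails if it takes over 58 s, if anything falls off the work surface, if the arm or the gripper's body presses on something with over 40 N, if the wrist force passes 120 N, or if a joint passes its speed limit or range.

## Working session

There is one attempt and no reset: what is moved stays moved. The work goes in short steps, each a Python script; the robot and the scene stay as the last script left them, time stands still between calls to the robot, and variables do not carry over. Pictures are saved under pics/ and viewed, and the job is handed in when it is done.

```bash
ls; mkdir -p pics; python3 - <<'E'
from rig import arm
import cv2,numpy as np
for n in ["scene","top","wrist"]:
    c=arm.get_calibration(n); im=arm.snapshot(n)
    cv2.imwrite(f"pics/{n}0.png",cv2.resize(im[:,:,::-1],None,fx=1.5,fy=1.5,interpolation=cv2.INTER_CUBIC))
    cv2.imwrite(f"{n}0_raw.png",im[:,:,::-1])
    print(n,np.round(c["intrinsics"],1).tolist(),np.round(c["cam_to_world"],3).tolist())
print(arm.current_t(),arm.grip_depth)
E
```

```text
pics
scene [[424.9, 0.0, 252.8], [0.0, 424.9, 195.2], [0.0, 0.0, 1.0]] [[0.304, 0.734, -0.607, 1.237], [0.952, -0.225, 0.205, -0.309], [0.013, -0.641, -0.768, 0.966], [0.0, 0.0, 0.0, 1.0]]
top [[436.5, 0.0, 260.0], [0.0, 436.5, 196.6], [0.0, 0.0, 1.0]] [[-0.015, -0.983, 0.183, 0.347], [-1.0, 0.016, 0.0, -0.066], [-0.003, -0.183, -0.983, 1.122], [0.0, 0.0, 0.0, 1.0]]
wrist [[265.4, 0.0, 258.7], [0.0, 265.4, 193.5], [0.0, 0.0, 1.0]] [[0.399, 0.882, 0.249, 0.179], [0.917, -0.384, -0.111, 0.604], [-0.002, 0.273, -0.962, 0.383], [0.0, 0.0, 0.0, 1.0]]
0.15 0.0188
```

View pics/top0.png

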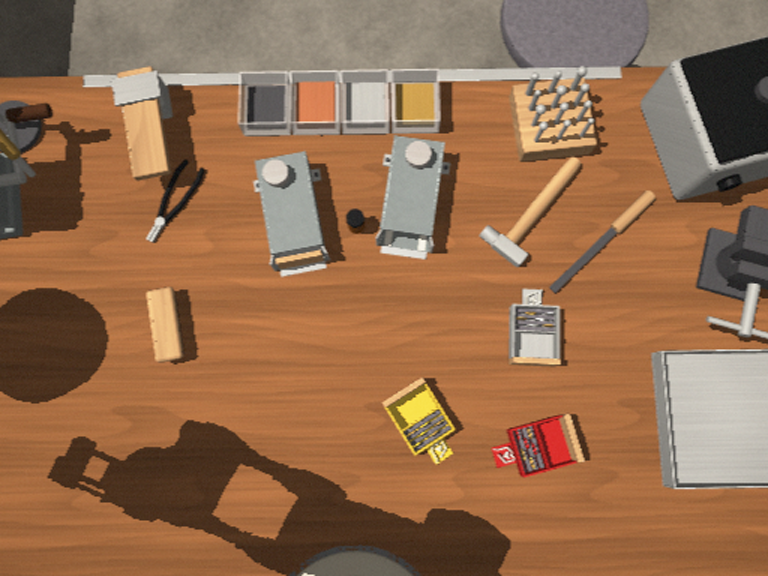

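View pics/scene0.png

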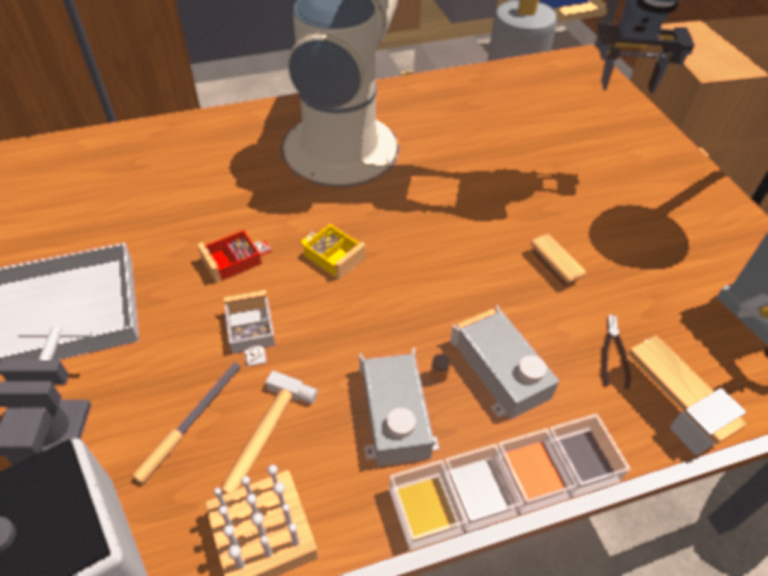

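View pics/wrist0.png

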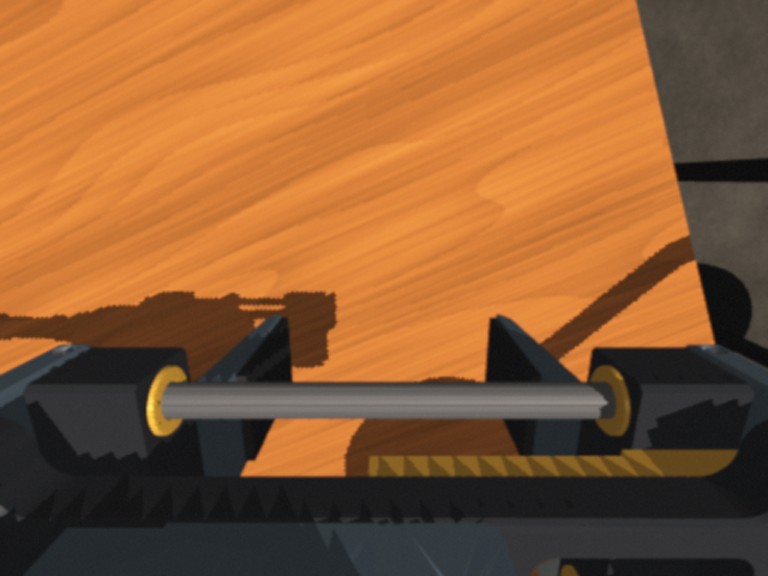

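The loose grey tray is at about (537,330), tail up. The empty unit is the right-hand one, with its mouth at (405,245), and the left unit has the wooden front. I'll zoom in on both.

```bash
cat > h.py <<'E'
import cv2,numpy as np
def ray(c,u,v):
    K=c["intrinsics"];T=c["cam_to_world"]
    d=T[:3,:3]@np.linalg.inv(K)@np.array([u,v,1.]);return T[:3,3].copy(),d
def onz(c,u,v,z):
    o,d=ray(c,u,v);return o+d*(z-o[2])/d[2]
def proj(c,p):
    T=c["cam_to_world"];q=T[:3,:3].T@(np.asarray(p)-T[:3,3]);q=c["intrinsics"]@q;return q[:2]/q[2]
def tri(c1,p1,c2,p2):
    o1,d1=ray(c1,*p1);o2,d2=ray(c2,*p2)
    A=np.c_[d1,-d2];s=np.linalg.lstsq(A,o2-o1,rcond=None)[0]
    a=o1+s[0]*d1;b=o2+s[1]*d2;return (a+b)/2,np.linalg.norm(a-b)
E
python3 - <<'E'
import cv2,numpy as np
im=cv2.imread("top0_raw.png")
a=im[185:250,330:390]; b=im[85:180,245:310]
a=cv2.resize(a,None,fx=6,fy=6,interpolation=cv2.INTER_CUBIC);b=cv2.resize(b,None,fx=6,fy=6,interpolation=cv2.INTER_CUBIC)
H=max(a.shape[0],b.shape[0]);o=np.zeros((H,a.shape[1]+b.shape[1]+10,3),np.uint8);o[:a.shape[0],:a.shape[1]]=a;o[:b.shape[0],a.shape[1]+10:]=b
cv2.imwrite("pics/c1.png",o);print(o.shape)
E
```

```text
(570, 760, 3)
```

View pics/c1.png

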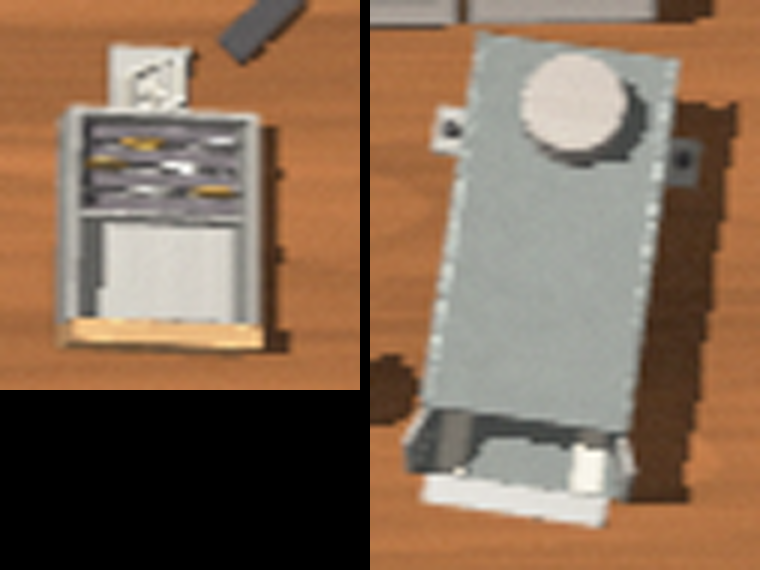

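```bash
python3 - <<'E'
from rig import arm
from h import *
c=arm.get_calibration("top")
A=lambda x,y:(330+(x+.5)/6-.5,185+(y+.5)/6-.5); B=lambda x,y:(245+(x-370+.5)/6-.5,85+(y+.5)/6-.5)
P={}
for n,p,z in [("panFL",A(68,343),.044),("panFR",A(263,349),.044),("panBL",A(70,319),.044),("panBR",A(262,325),.044),("boxBL",A(68,105),.034),("boxBR",A(260,115),.034),("tailL",A(110,45),.008),("tailR",A(188,50),.008),
 ("rFL",B(425,402),.057),("rFR",B(629,432),.057),("rBL",B(478,33),.057),("rBR",B(678,60),.057),("tin",B(573,100),.077)]:
    P[n]=onz(c,*p,z);print(n,P[n].round(4))
d=lambda a,b:(np.linalg.norm(P[a]-P[b]).round(4),np.degrees(np.arctan2(*(P[b]-P[a])[[1,0]])).round(2))
for a,b in [("panFL","panFR"),("boxBL","boxBR"),("panFL","boxBL"),("panFR","boxBR"),("rFL","rFR"),("rBL","rBR"),("rFL","rBL"),("rFR","rBR")]: print(a,b,d(a,b))
E
```

```text
panFL [ 0.4318 -0.2634  0.044 ]
panFR [ 0.4281 -0.3432  0.044 ]
panBL [ 0.4416 -0.2647  0.044 ]
panBR [ 0.4379 -0.3434  0.044 ]
boxBL [ 0.5326 -0.2702  0.034 ]
boxBR [ 0.527  -0.3507  0.034 ]
tailL [ 0.5631 -0.2945  0.008 ]
tailR [ 0.5603 -0.3282  0.008 ]
rFL [ 0.6618 -0.0518  0.057 ]
rFR [ 0.6473 -0.1375  0.057 ]
rBL [ 0.8273 -0.0769  0.057 ]
rBR [ 0.8134 -0.1631  0.057 ]
tin [ 0.7874 -0.1164  0.077 ]
panFL panFR (np.float64(0.0799), np.float64(-92.66))
boxBL boxBR (np.float64(0.0807), np.float64(-93.94))
panFL boxBL (np.float64(0.1015), np.float64(-3.84))
panFR boxBR (np.float64(0.0997), np.float64(-4.33))
rFL rFR (np.float64(0.0869), np.float64(-99.6))
rBL rBR (np.float64(0.0874), np.float64(-99.15))
rFL rBL (np.float64(0.1674), np.float64(-8.62))
rFR rBR (np.float64(0.1681), np.float64(-8.79))
```

```bash
python3 - <<'E'
from rig import arm
from h import *
R=arm.current_tool_rot();p=arm.current_ee_pos();print(R.round(3),p)
c=arm.get_calibration("wrist")["cam_to_world"]
T=np.eye(4);T[:3,:3]=R;T[:3,3]=p
X=np.linalg.inv(T)@c;print(X.round(4));np.save("X.npy",X)
def Rt(yaw,s):
    a=np.radians(yaw);y=s*np.array([np.cos(a),np.sin(a),0]);z=np.array([0,0,-1.]);return np.c_[np.cross(y,z),y,z]
K=arm.get_calibration("wrist")["intrinsics"]
tr=np.array([.435,-.304,.0]);un=np.array([.655,-.095,.0])
for s in (1,-1):
  for n,q,yaw in [("tray",tr,-3.8),("unit",un,-8.9)]:
    Rr=Rt(yaw,s)
    # place TCP so target lies at camera pixel (258,140)
    for z in (.2,.12):
      Rc=Rr@X[:3,:3]; off=Rr@X[:3,3]; d=Rc@np.linalg.inv(K)@np.array([258,140,1.])
      h=z+off[2]; cam=q+np.array([0,0,.04])-d*(h-.04)/(-d[2]); t=cam-off
      print(s,n,z,t.round(3),None if (j:=arm.solve_ik(t,Rr)) is None else np.round(j,1))
    g=arm.solve_ik(q+[0,0,.02] if n=="tray" else q+[-.06,.01,.02],Rr);print("grasp",None if g is None else np.round(g,1))
E
```

```text
[[-0.917  0.399 -0.   ]
 [ 0.399  0.917 -0.001]
 [ 0.    -0.001 -1.   ]] [0.24946046 0.57270856 0.18376705]
[[ 1.000e-04 -9.621e-01 -2.727e-01  7.710e-02]
 [ 1.000e+00  3.000e-04 -8.000e-04  5.000e-04]
 [ 8.000e-04 -2.727e-01  9.621e-01 -1.995e-01]
 [ 0.000e+00  0.000e+00  0.000e+00  1.000e+00]]
1 tray 0.2 [ 0.432 -0.353  0.2  ] [-45.4  22.   85.4  -0.   72.6 -41.6]
1 tray 0.12 [ 0.432 -0.359  0.12 ] [-45.9  27.4  90.6  -0.   62.1 -42.1]
grasp [-41.4  33.7 100.   -0.   46.3 -37.6]
1 unit 0.2 [ 0.648 -0.144  0.2  ] [-17.7  30.8  69.9  -0.   79.3  -8.8]
1 unit 0.12 [ 0.647 -0.15   0.12 ] [-18.2  34.9  75.4  -0.   69.7  -9.3]
grasp [-13.8  37.6  89.8  -0.   52.6  -4.9]
-1 tray 0.2 [ 0.438 -0.255  0.2  ] [-37.   17.8  92.3  -0.   69.9 146.8]
-1 tray 0.12 [ 0.438 -0.249  0.12 ] [-36.4  23.2  98.5  -0.   58.2 147.4]
grasp [-41.4  33.7 100.   -0.   46.3 142.4]
-1 unit 0.2 [ 0.662 -0.046  0.2  ] None
-1 unit 0.12 [ 0.663 -0.04   0.12 ] None
grasp [-13.8  37.6  89.8  -0.   52.6 175.1]
```

```bash
cat >> h.py <<'E'
def Rt(yaw,s=1):
    a=np.radians(yaw);y=s*np.array([np.cos(a),np.sin(a),0]);z=np.array([0,0,-1.]);return np.c_[np.cross(y,z),y,z]
E
python3 - <<'E'
from rig import arm
from h import *
import pickle
for n,t,y in [("wu",[.64,-.147,.16],-8.9),("wt",[.47,-.356,.16],-3.8)]:
    arm.move_to(t,Rt(y)); c=arm.get_calibration("wrist"); im=arm.snapshot("wrist")[:,:,::-1]
    pickle.dump(c,open(n+".pkl","wb"));cv2.imwrite(n+"_raw.png",im)
    cv2.imwrite(f"pics/{n}.png",cv2.resize(im,None,fx=1.5,fy=1.5,interpolation=cv2.INTER_CUBIC))
    print(arm.current_t(),arm.current_ee_pos(),arm.current_force())
E
```

```text
3.0833 [ 0.64013322 -0.14624698  0.1600343 ] [-0.15249311  0.36984038  0.55273214]
4.1833 [ 0.4710182  -0.35513753  0.16000293] [ 0.49069056 -0.25241352 -0.65372761]
```

View pics/wu.png

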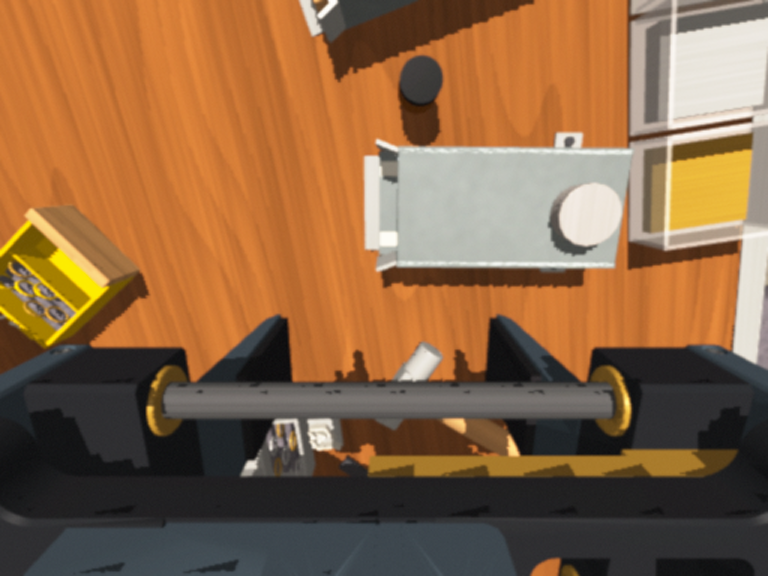

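View pics/wt.png

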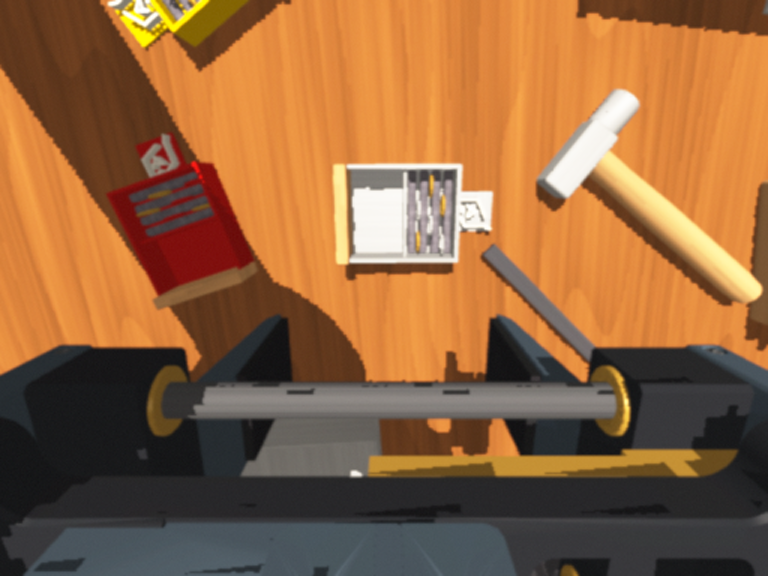

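```bash
python3 - <<'E'
import cv2,numpy as np
u=cv2.imread("wu_raw.png")[85:190,235:425];t=cv2.imread("wt_raw.png")[100:185,215:335]
cv2.imwrite("pics/zu.png",cv2.resize(u,None,fx=4,fy=4,interpolation=cv2.INTER_CUBIC));cv2.imwrite("pics/zt.png",cv2.resize(t,None,fx=6,fy=6,interpolation=cv2.INTER_CUBIC))
E
```

```text
(no output)
```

View pics/zu.png

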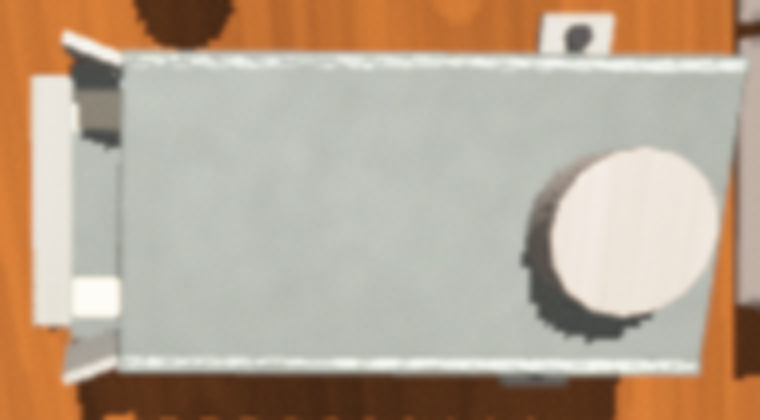

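View pics/zt.png

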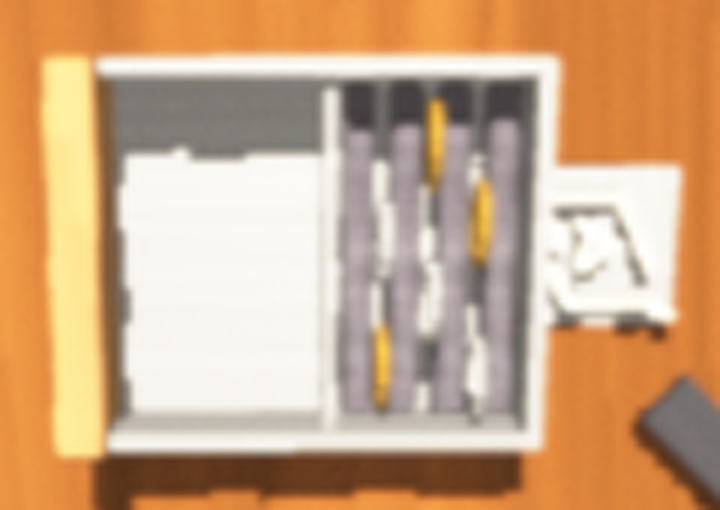

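```bash
python3 - <<'E'
from h import *
import pickle
cu=pickle.load(open("wu.pkl","rb"));ct=pickle.load(open("wt.pkl","rb"))
U=lambda x,y,z:onz(cu,235+(x+.5)/4-.5,85+(y+.5)/4-.5,z);T=lambda x,y,z:onz(ct,215+(x+.5)/6-.5,100+(y+.5)/6-.5,z)
P=dict(rFL=U(120,51,.057),rBL=U(747,59,.057),rFR=U(118,376,.057),rBR=U(698,375,.057),fo=U(62,35,.045),fo2=U(65,382,.045),rmpL=U(31,75,0),rmpR=U(34,326,0),
 pFL=T(42,58,.044),pFR=T(57,457,.044),pBL=T(92,58,.044),pBR=T(102,457,.044),bFL=T(100,57,.034),bBL=T(560,57,.034),bFR=T(105,452,.034),bBR=T(542,452,.034),tL=T(682,166,.008),tR=T(670,320,.008))
for k,v in P.items():print(k,v.round(4))
d=lambda a,b:(np.linalg.norm(P[a]-P[b]).round(4),np.degrees(np.arctan2(*(P[b]-P[a])[[1,0]])).round(2))
for a,b in ["rFL rFR","rBL rBR","rFL rBL","rFR rBR","fo fo2","rmpL rmpR","pFL pFR","pBL pBR","bBL bBR","bFL bBL","bFR bBR","tL tR"] and [s.split() for s in ["rFL rFR","rBL rBR","rFL rBL","rFR rBR","fo fo2","rmpL rmpR","pFL pFR","pBL pBR","bBL bBR","bFL bBL","bFR bBR","tL tR"]]: print(a,b,d(a,b))
print((P["rFL"]+P["rFR"])/2,(P["rBL"]+P["rBR"])/2,(P["pFL"]+P["pFR"]+P["pBL"]+P["pBR"])/4)
E
```

```text
rFL [ 0.6617 -0.0493  0.057 ]
rBL [ 0.8282 -0.0772  0.057 ]
rFR [ 0.6479 -0.1376  0.057 ]
rBR [ 0.8151 -0.1633  0.057 ]
fo [ 0.6468 -0.0419  0.045 ]
fo2 [ 0.6316 -0.1396  0.045 ]
rmpL [ 0.6342 -0.0483  0.    ]
rmpR [ 0.6214 -0.1286  0.    ]
pFL [ 0.4347 -0.2655  0.044 ]
pFR [ 0.4297 -0.3423  0.044 ]
pBL [ 0.4441 -0.2661  0.044 ]
pBR [ 0.4388 -0.3429  0.044 ]
bFL [ 0.4447 -0.2657  0.034 ]
bBL [ 0.5342 -0.2716  0.034 ]
bFR [ 0.4384 -0.3439  0.034 ]
bBR [ 0.5292 -0.3499  0.034 ]
tL [ 0.5646 -0.2951  0.008 ]
tR [ 0.5621 -0.3279  0.008 ]
rFL rFR (np.float64(0.0893), np.float64(-98.86))
rBL rBR (np.float64(0.087), np.float64(-98.67))
rFL rBL (np.float64(0.1688), np.float64(-9.52))
rFR rBR (np.float64(0.1691), np.float64(-8.74))
fo fo2 (np.float64(0.0989), np.float64(-98.81))
rmpL rmpR (np.float64(0.0814), np.float64(-99.07))
pFL pFR (np.float64(0.0769), np.float64(-93.7))
pBL pBR (np.float64(0.0769), np.float64(-93.97))
bBL bBR (np.float64(0.0785), np.float64(-93.62))
bFL bBL (np.float64(0.0897), np.float64(-3.77))
bFR bBR (np.float64(0.0911), np.float64(-3.79))
tL tR (np.float64(0.0329), np.float64(-94.28))
[ 0.65482333 -0.09343449  0.057     ] [ 0.82165776 -0.12024653  0.057     ] [ 0.43685143 -0.30419697  0.044     ]
```

```bash
python3 - <<'E'
from rig import arm
from h import *
R=Rt(-3.8)
p=np.array([.4370,-.3042])
arm.grip(.04)
arm.move_to([*p,.09],R)
f0=arm.current_force()
arm.move_l([*p,.015],feed=.12)
print(arm.current_force()-f0)
arm.grip(0.0)
print(arm.current_width(),arm.current_ee_pos(),arm.current_force()-f0,arm.current_t())
arm.move_l([*p,.025],feed=.05)
arm.sleep(.2);print(arm.current_width(),arm.current_force()-f0,arm.current_torque())
im=arm.snapshot("wrist")[:,:,::-1];cv2.imwrite("pics/g.png",cv2.resize(im,None,fx=1.5,fy=1.5))
im=arm.snapshot("scene")[:,:,::-1];cv2.imwrite("pics/gs.png",cv2.resize(im[150:270,100:250],None,fx=5,fy=5))
E
```

```text
[-0.32281449  1.28604734  0.05392586]
0.0006195143260204242 [ 0.43697596 -0.30418455  0.01499043] [ 0.16875673  1.42037377 -0.6061381 ] 7.0417
0.00014035813670578622 [ 0.0816774   1.03736255 -0.98417973] [-0.08859707  0.04431879  0.02698933]
```

View pics/g.png

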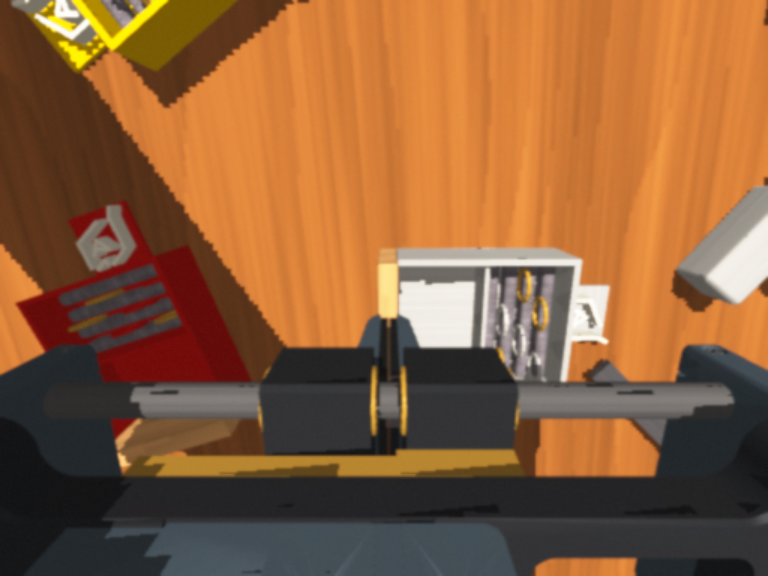

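View pics/gs.png

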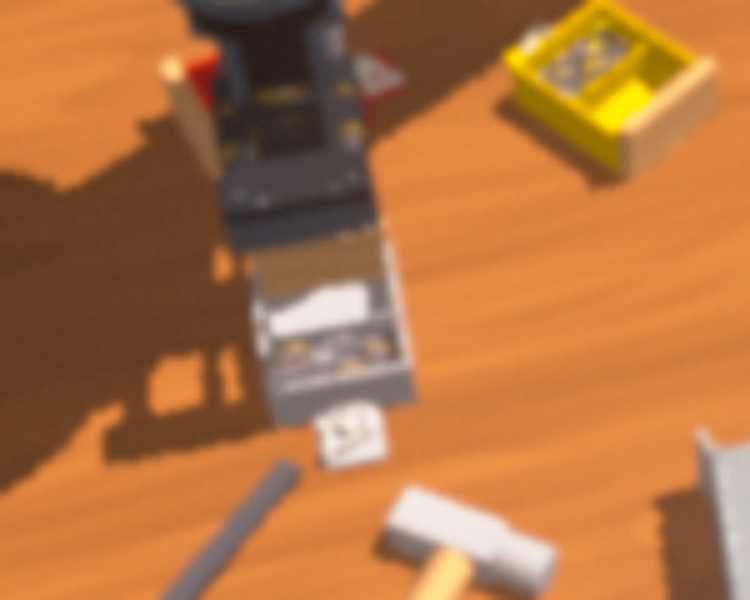

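```bash
python3 - <<'E'
from rig import arm
from h import *
c=arm.get_calibration("wrist");p=arm.current_ee_pos()
print(p,arm.current_width(),arm.current_t(),arm.current_force(),arm.grip_depth)
for q in ([*p],[p[0],p[1],.044],[p[0],p[1]+.039,.054],[p[0],p[1]+.039,.044]): print(proj(c,q)*1.5)
im=arm.snapshot("wrist")[:,:,::-1];cv2.imwrite("pics/g2.png",cv2.resize(im[150:260,200:400],None,fx=4,fy=4,interpolation=cv2.INTER_CUBIC))
im=arm.snapshot("scene")[:,:,::-1];cv2.imwrite("pics/gs2.png",cv2.resize(im[150:250,110:220],None,fx=6,fy=6,interpolation=cv2.INTER_CUBIC))
E
```

```text
[ 0.43689089 -0.30412899  0.02485707] 0.0005841442999515746 7.6917 [ 0.34988308 -0.61838994  0.8462009 ] 0.0188
[387.95212921 327.76324381]
[387.95651875 341.98541507]
[382.05387346 268.73795184]
[382.3598327  263.96605666]
```

View pics/g2.png

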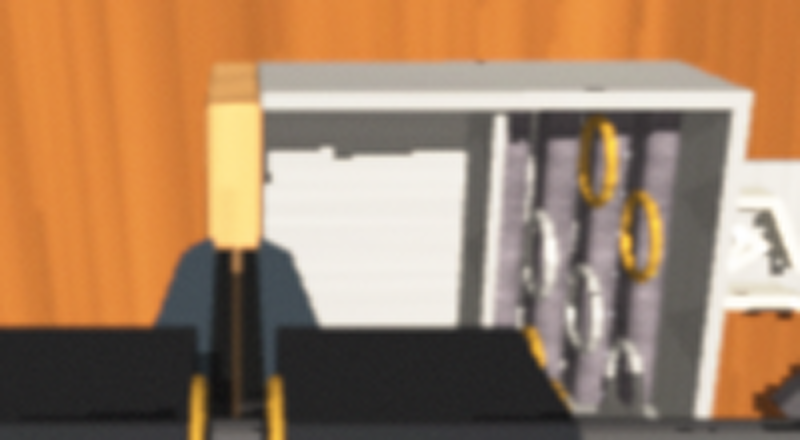

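View pics/gs2.png

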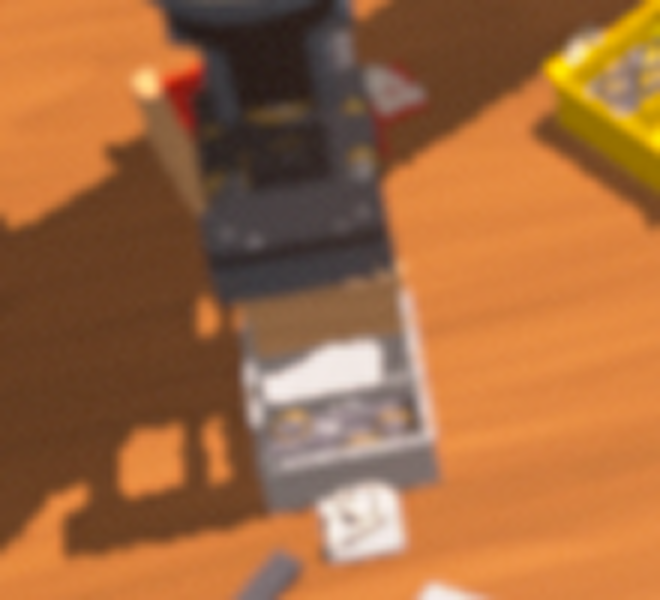

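```bash
python3 - <<'E'
from rig import arm
from h import *
c=arm.get_calibration("scene");p=arm.current_ee_pos()
f=lambda q:((proj(c,q)-[110,150])*6).round()
for n,q in dict(tcp=p,body=p+[0.089,0,.079],bodyc=p+[0,0,.079],pantop=[p[0],p[1],.044],panin=[p[0]+.005,p[1],.044],pinfloor=[p[0]+.005,p[1],.004],boxend=[p[0]+.095,p[1],.034],tail=[p[0]+.128,p[1]-.008,.008],tail2=[p[0]+.128,p[1]-.008,.018]).items(): print(n,f(q))
E
```

```text
tcp [326. 303.]
body [336. 341.]
bodyc [300. 192.]
pantop [320. 277.]
panin [322. 285.]
pinfloor [334. 338.]
boxend [360. 447.]
tail [364. 543.]
tail2 [361. 530.]
```

```bash
python3 - <<'E'
from rig import arm
from h import *
p=arm.current_ee_pos()
arm.move_l([p[0],p[1],.06],feed=.1)
print(arm.current_width(),arm.current_t(),arm.current_force())
im=arm.snapshot("wrist")[:,:,::-1];cv2.imwrite("pics/g3.png",cv2.resize(im,None,fx=1.5,fy=1.5,interpolation=cv2.INTER_CUBIC))
im=arm.snapshot("scene")[:,:,::-1];cv2.imwrite("pics/gs3.png",cv2.resize(im[150:250,110:220],None,fx=6,fy=6,interpolation=cv2.INTER_CUBIC))
E
```

```text
0.00041581020743951177 8.2917 [1.04372482 0.32654183 0.80374719]
```

View pics/g3.png

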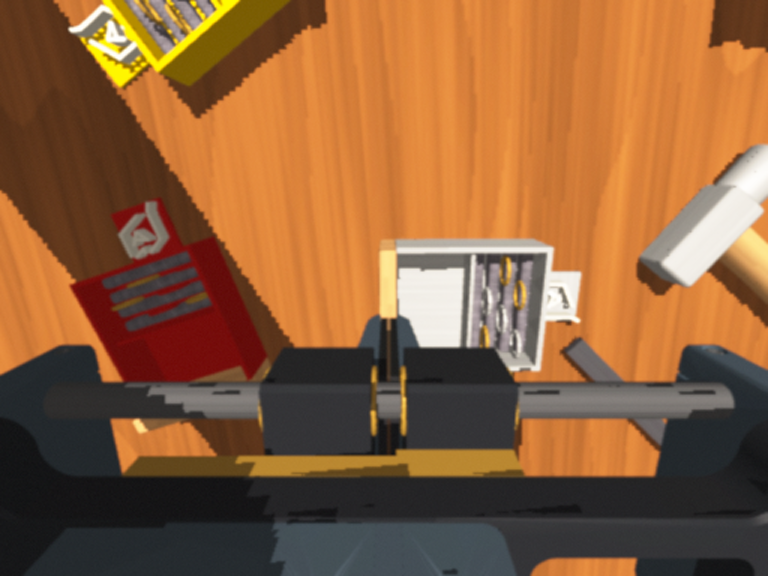

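View pics/gs3.png

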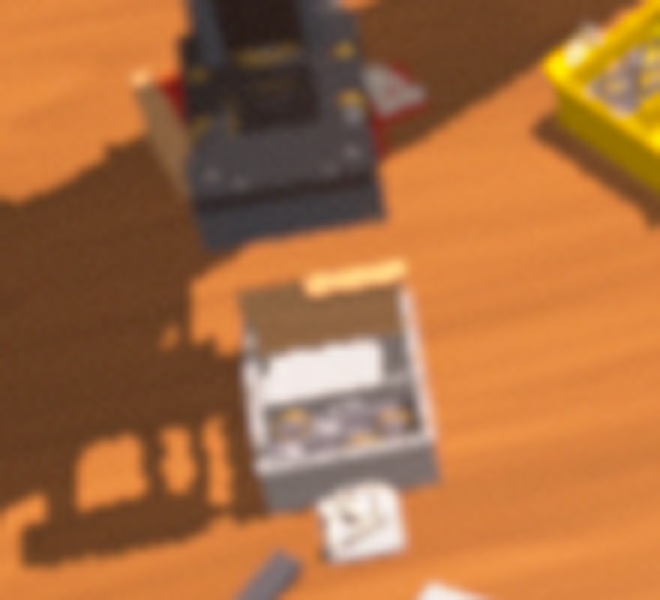

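```bash
python3 - <<'E'
from rig import arm
from h import *
c=arm.get_calibration("scene")
p=np.array([.24946,.57271,.18377]);y=np.array([.399,.917,0])
f=lambda q:((proj(c,q)-[380,0])*6).round()
for s in (-1,1):
  for z in (0,.0188,.03,.079): print(s,z,f(p+s*.052*y+[0,0,z]))
im=cv2.imread("scene0_raw.png")
cv2.imwrite("pics/f0.png",cv2.resize(im[0:90,380:480],None,fx=6,fy=6,interpolation=cv2.INTER_CUBIC))
E
```

```text
-1 0 [115. 385.]
-1 0.0188 [125. 355.]
-1 0.03 [131. 336.]
-1 0.079 [158. 252.]
1 0 [311. 399.]
1 0.0188 [322. 368.]
1 0.03 [330. 349.]
1 0.079 [362. 265.]
```

View pics/f0.png

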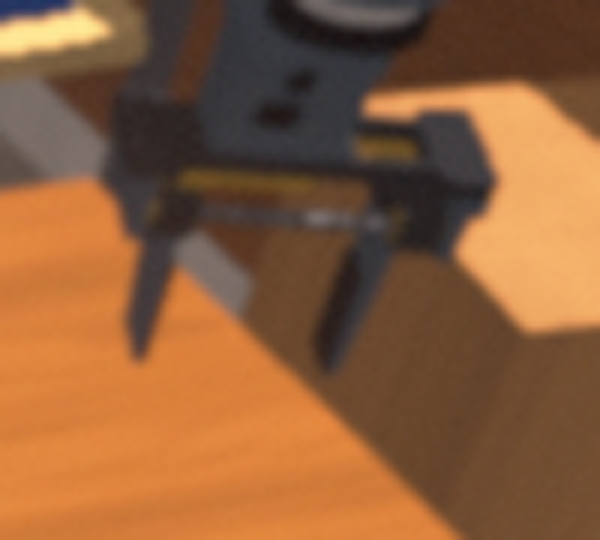

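```bash
python3 - <<'E'
from rig import arm
from h import *
p=np.array([.45,-.205])
arm.move_l([*p,.06],feed=.25)
arm.move_l([*p,.012],feed=.15)
f0=arm.current_force()[2];t0=arm.current_t()
z=.012
while z>-.04:
    z-=.002
    try: arm.move_l([*p,z],feed=.03)
    except Exception as e: print(e);break
    f=arm.current_force()[2]-f0
    if abs(f)>4:
        print("contact",z,f);break
print(z,arm.current_ee_pos(),arm.current_force()[2]-f0,arm.current_t(),t0)
arm.move_l([*p,z+.01],feed=.1)
print(arm.current_force()[2]-f0)
E
```

```text
contact -0.030000000000000013 16.60439264390056
-0.030000000000000013 [ 0.4501883  -0.20513326 -0.02945222] 16.60439264390056 14.6583 9.4083
-1.5197285253415194
```

The fingertips touched the bench at reported z ≈ -0.0285, so the real tips end 28.5 mm above the reported TCP. That explains the empty pinch. I'll correct for it and grasp again.

```bash
python3 - <<'E'
from rig import arm
from h import *
p=np.array([.4370,-.3042])
q=arm.current_ee_pos()
arm.move_l([q[0],q[1],.035],feed=.25)
arm.grip(.04)
arm.move_l([*p,.035],Rt(-3.8),feed=.25)
f0=arm.current_force()
arm.move_l([*p,-.014],feed=.12)
print(arm.current_force()-f0)
arm.grip(0.0)
print(arm.current_width(),arm.current_ee_pos(),arm.current_force()-f0,arm.current_t())
arm.move_l([*p,0.006],feed=.08)
arm.sleep(.1);print(arm.current_width(),arm.current_force()-f0)
im=arm.snapshot("wrist")[:,:,::-1];cv2.imwrite("pics/g4.png",cv2.resize(im,None,fx=1.5,fy=1.5))
im=arm.snapshot("scene")[:,:,::-1];cv2.imwrite("pics/gs4.png",cv2.resize(im[150:250,110:220],None,fx=6,fy=6,interpolation=cv2.INTER_CUBIC))
E
```

```text
[-0.19953209 -2.05446442  1.41138905]
0.009759997393654752 [ 0.43708623 -0.30432778 -0.01371299] [-1.13595486 -0.1345766   6.42457185] 17.7
0.01027700757507425 [-0.52365434 -0.37089301 -0.69823963]
```

View pics/g4.png

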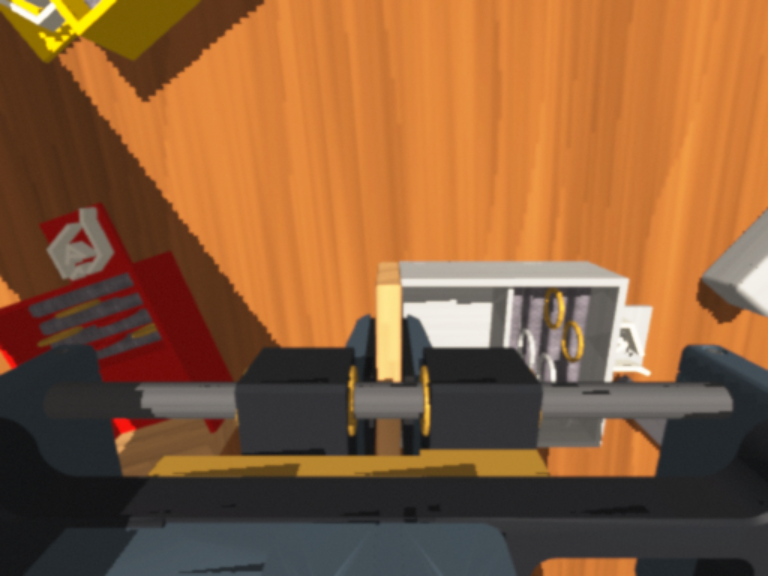

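View pics/gs4.png

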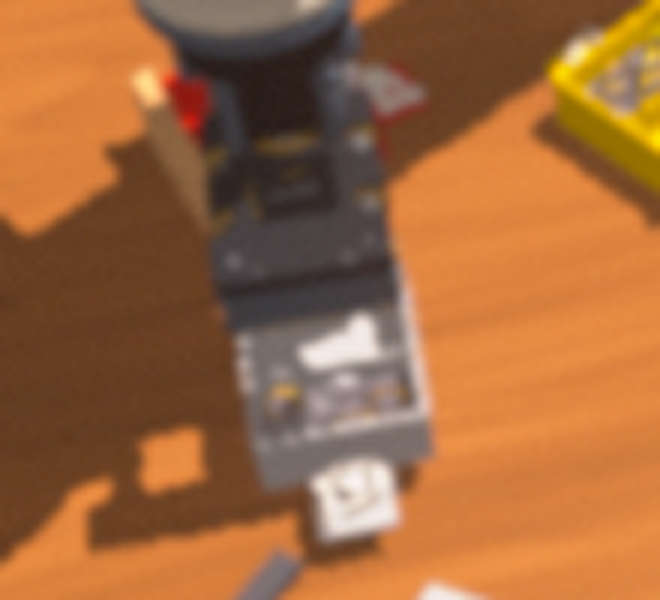

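```bash
cat >> h.py <<'E'
YAW=-9.0
E2=np.array([np.cos(np.radians(YAW)),np.sin(np.radians(YAW))]);N2=np.array([-E2[1],E2[0]])
RM=np.array([.6548,-.0936])
def at(s,lat=0.): return RM-s*E2+lat*N2
E
python3 - <<'E'
from rig import arm
from h import *
import pickle
p=arm.current_ee_pos()
arm.move_l([p[0],p[1],.04],feed=.2)
arm.move_l([*at(.165),.04],Rt(YAW),feed=.25)
arm.move_l([*at(.165),-.0072],feed=.12)
arm.sleep(.1)
print(arm.current_ee_pos(),at(.165),arm.current_t(),arm.current_force(),arm.current_width())
c=arm.get_calibration("wrist");im=arm.snapshot("wrist")[:,:,::-1]
pickle.dump(c,open("wp.pkl","wb"));cv2.imwrite("wp_raw.png",im)
cv2.imwrite("pics/wp.png",cv2.resize(im,None,fx=1.5,fy=1.5,interpolation=cv2.INTER_CUBIC))
im=arm.snapshot("scene")[:,:,::-1];cv2.imwrite("pics/sp.png",cv2.resize(im[150:300,180:330],None,fx=4,fy=4,interpolation=cv2.INTER_CUBIC))
E
```

```text
[ 0.49230575 -0.06818296 -0.0065144 ] [ 0.49183142 -0.06778831] 20.375 [-0.40905028  0.13265285 -1.53881475] 0.009753544179652077
```

View pics/wp.png

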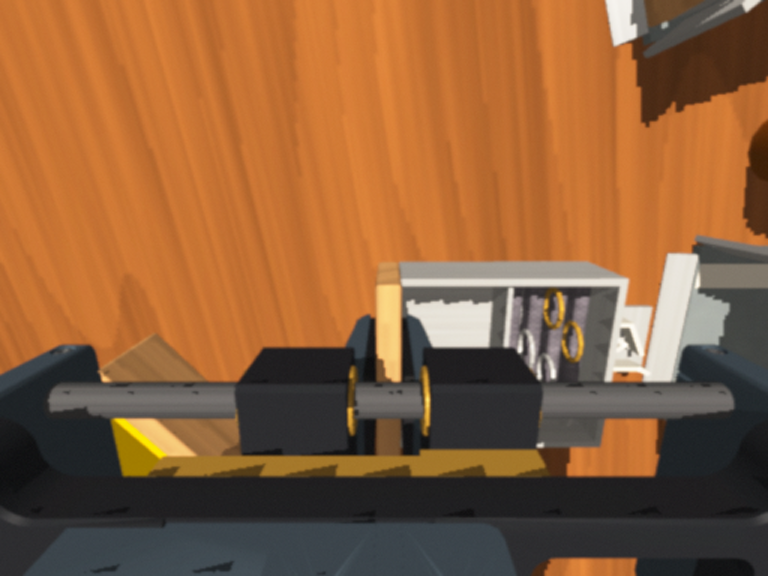

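View pics/sp.png

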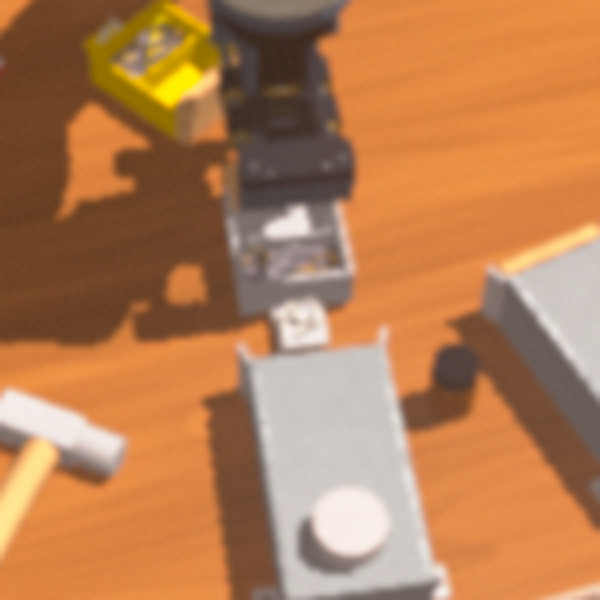

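```bash
python3 - <<'E'
from h import *
import pickle
c=pickle.load(open("wp.pkl","rb"))
im=cv2.imread("wp_raw.png");cv2.imwrite("pics/zp.png",cv2.resize(im[150:250,245:512],None,fx=3,fy=3,interpolation=cv2.INTER_CUBIC))
def lat(u,v,z):
    P=onz(c,u,v,z)[:2]-RM;return (P@N2*1000).round(1),(P@E2*1000).round(1)
Z=lambda u,v,z:lat(u/1.5,v/1.5,z)
print("wall",Z(402,263,.041),Z(590,263,.041),"panelL",Z(380,263,.051),"ramp",Z(670,254,0),"rampTop",Z(697,254,.005),"lip",Z(695,238,.045))
E
```

```text
wall (np.float64(45.1), np.float64(-159.1)) (np.float64(45.0), np.float64(-85.9)) panelL (np.float64(47.2), np.float64(-167.5)) ramp (np.float64(40.8), np.float64(-25.9)) rampTop (np.float64(41.7), np.float64(-16.5)) lip (np.float64(55.3), np.float64(-50.1))
```

View pics/zp.png

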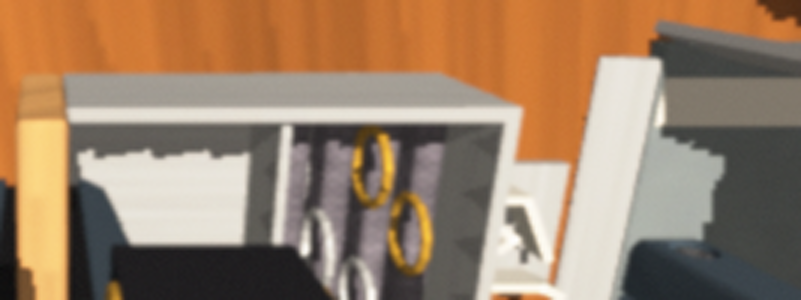

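```bash
python3 - <<'E'
from h import *
import pickle
c=pickle.load(open("wp.pkl","rb"))
def lat(x,y,z):
    P=onz(c,245+(x+.5)/3-.5,150+(y+.5)/3-.5,z)[:2]-RM;return (P@N2*1000).round(1),(P@E2*1000).round(1)
print("walltop",lat(70,107,.041),lat(522,107,.041),"bottom",lat(70,73,.0072),lat(440,73,.0072),"panel",lat(19,115,.051),"rampfoot",lat(600,57,0),"ramptop",lat(658,60,.005),"lipbase?",lat(658,97,.005))
E
```

```text
walltop (np.float64(39.0), np.float64(-159.1)) (np.float64(39.0), np.float64(-70.1)) bottom (np.float64(38.9), np.float64(-157.9)) (np.float64(38.8), np.float64(-69.9)) panel (np.float64(40.0), np.float64(-168.8)) rampfoot (np.float64(41.3), np.float64(-27.4)) ramptop (np.float64(41.5), np.float64(-17.0)) lipbase? (np.float64(32.4), np.float64(-15.0))
```

```bash
python3 - <<'E'
from rig import arm
from h import *
lat=.0003;z=-.0075
F=lambda:np.mean([arm.current_force() for _ in range(4)],0)
arm.move_l([*at(.120,lat),z],Rt(YAW),feed=.08)
f0=F();print(arm.current_t(),f0.round(2))
s=.120
while s>.042:
    s-=.004 if s>.046 else .0019
    s=max(s,.0415)
    arm.move_l([*at(s,lat),z],Rt(YAW),feed=.04)
    f=F()-f0;fx=f[:2]@E2;fl=f[:2]@N2
    print(round(s,4),np.round([fx,fl,f[2],lat*1000],2))
    if abs(fx)>9 or abs(fl)>12 or abs(f[2])>10: print("STOP");break
    if abs(fl)>2.5: lat+=np.sign(fl)*min(.0004,abs(fl)*.00008)
    if f[2]>3: z+=.0003
print(arm.current_t(),z,arm.current_ee_pos())
im=arm.snapshot("wrist")[:,:,::-1];cv2.imwrite("pics/i1.png",cv2.resize(im,None,fx=1.5,fy=1.5))
im=arm.snapshot("scene")[:,:,::-1];cv2.imwrite("pics/i1s.png",cv2.resize(im[150:300,180:330],None,fx=4,fy=4,interpolation=cv2.INTER_CUBIC))
E
```

```text
21.1917 [ 0.48 -0.07 -1.62]
0.116 [-0.95  0.41  0.43  0.3 ]
0.112 [-0.04  0.02  0.06  0.3 ]
0.108 [-0.5   0.4   0.19  0.3 ]
0.104 [-0.39  0.02 -0.01  0.3 ]
0.1 [0.12 0.35 0.01 0.3 ]
0.096 [ 0.39 -0.18 -0.5   0.3 ]
0.092 [-0.38  0.87  0.14  0.3 ]
0.088 [-0.25 -0.71 -0.66  0.3 ]
0.084 [-0.38 -0.55  0.12  0.3 ]
0.08 [-0.7  -0.2  -0.35  0.3 ]
0.076 [-0.29 -0.21  0.68  0.3 ]
0.072 [-0.39  1.04  0.    0.3 ]
0.068 [-1.29 -0.65  0.25  0.3 ]
0.064 [-1.77  0.33 -0.6   0.3 ]
0.06 [-0.84 -0.22 -0.19  0.3 ]
0.056 [-0.17 -0.23  0.74  0.3 ]
0.052 [-0.47  0.18 -0.09  0.3 ]
0.048 [ 0.2   0.2  -0.76  0.3 ]
0.044 [-0.17  0.25  1.08  0.3 ]
0.0421 [-0.82 -0.   -0.28  0.3 ]
0.0415 [ 0.08 -0.06 -0.54  0.3 ]
26.4417 -0.0075 [ 0.61387706 -0.08681025 -0.00749777]
```

View pics/i1.png

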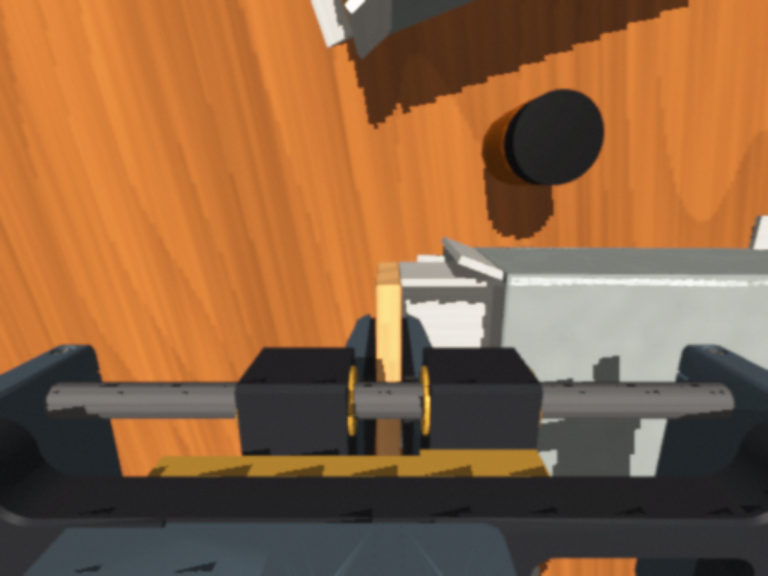

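View pics/i1s.png

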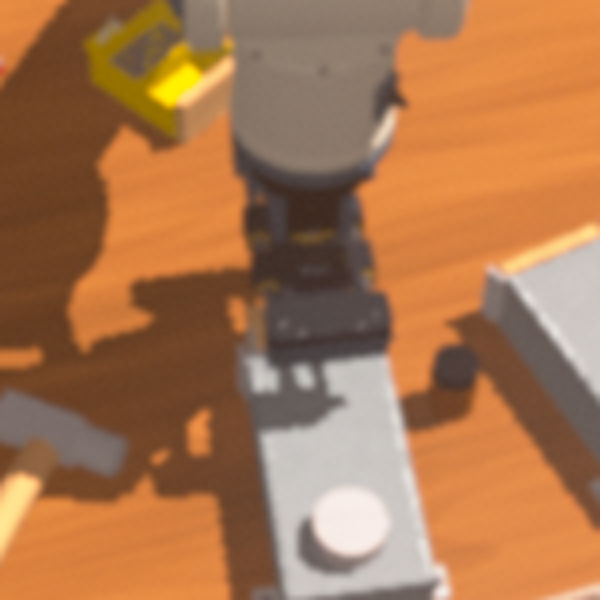

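```bash
python3 - <<'E'
from rig import arm
from h import *
lat=.0003
arm.move_l([*at(.0415,lat),-.0088],feed=.03)
arm.grip(.024)
print(arm.current_width(),arm.current_t())
arm.move_l([*at(.0415,lat),.035],feed=.15)
im=arm.snapshot("wrist")[:,:,::-1];cv2.imwrite("pics/r1.png",cv2.resize(im,None,fx=1.5,fy=1.5))
arm.move_l([*at(.080,lat),.035],feed=.2)
arm.grip(0.)
arm.move_l([*at(.080,lat),-.010],feed=.2)
print(arm.current_t(),arm.current_force(),arm.current_width(),arm.current_ee_pos())
E
```

```text
0.023974209017455426 27.225
28.9583 [-0.03371565 -0.27070507 -0.43359235] 0.0003508815018944204 [ 0.57534245 -0.08068112 -0.01016547]
```

View pics/r1.png

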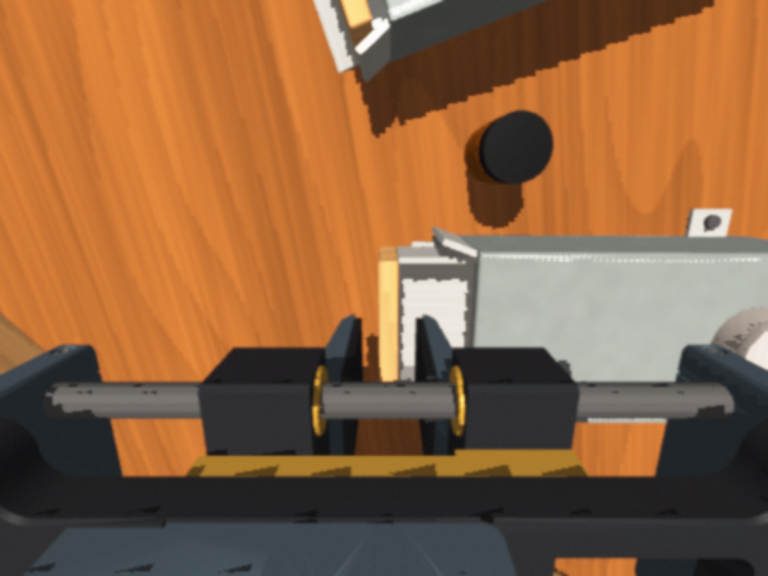

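The tray sits level in the mouth and has been released, and the fingers are clear. Next is the guarded press.

```bash
cat > press.py <<'E'
from rig import arm
from h import *
import sys
lat=.0003;z=-.010
def press(s0,fine,TH=10.,slo=.0140,hi=.002,lo=.0006):
    F=lambda n=3:np.mean([arm.current_force() for _ in range(n)],0)
    arm.move_l([*at(s0,lat),z],Rt(YAW),feed=.08)
    f0=F(6);s=s0;log=[];st=None
    while s>slo:
        ds=hi if s>fine else lo
        s-=ds
        arm.move_l([*at(s,lat),z],Rt(YAW),feed=.03)
        f=F()-f0;fx=-f[:2]@E2
        log.append((round(s*1000,1),round(fx,1)))
        if fx>TH:
            f=F()-f0;fx=-f[:2]@E2
            if fx>TH: st=s;break
    print(log,"stop",st,"f",fx,f.round(1),arm.current_t())
    return st
E
python3 - <<'E'
from press import *
st=press(.066,.043)
arm.move_l([*at((st or .02)+.02,lat),z],feed=.06)
arm.move_l([*at(.085,lat),z],feed=.25)
print(arm.current_t())
im=arm.snapshot("wrist")[:,:,::-1];cv2.imwrite("pics/p1.png",cv2.resize(im,None,fx=1.5,fy=1.5))
im=arm.snapshot("top")[:,:,::-1];cv2.imwrite("pics/p1t.png",cv2.resize(im[85:190,150:310],None,fx=4.5,fy=4.5,interpolation=cv2.INTER_CUBIC))
E
```

```text
[(64.0, np.float64(-0.2)), (62.0, np.float64(-0.9)), (60.0, np.float64(-0.4)), (58.0, np.float64(-1.6)), (56.0, np.float64(-0.8)), (54.0, np.float64(0.5)), (52.0, np.float64(1.2)), (50.0, np.float64(0.9)), (48.0, np.float64(1.3)), (46.0, np.float64(1.9)), (44.0, np.float64(0.9)), (42.0, np.float64(1.5)), (41.4, np.float64(2.6)), (40.8, np.float64(2.7)), (40.2, np.float64(2.4)), (39.6, np.float64(2.1)), (39.0, np.float64(2.9)), (38.4, np.float64(2.8)), (37.8, np.float64(2.4)), (37.2, np.float64(2.0)), (36.6, np.float64(1.7)), (36.0, np.float64(2.2)), (35.4, np.float64(2.8)), (34.8, np.float64(2.2)), (34.2, np.float64(2.9)), (33.6, np.float64(2.7)), (33.0, np.float64(3.4)), (32.4, np.float64(2.5)), (31.8, np.float64(2.6)), (31.2, np.float64(3.7)), (30.6, np.float64(2.8)), (30.0, np.float64(2.9)), (29.4, np.float64(2.8)), (28.8, np.float64(3.9)), (28.2, np.float64(3.2)), (27.6, np.float64(4.5)), (27.0, np.float64(3.6)), (26.4, np.float64(3.6)), (25.8, np.float64(3.2)), (25.2, np.float64(3.6)), (24.6, np.float64(5.1)), (24.0, np.float64(9.2)), (23.4, np.float64(12.1))] stop 0.023399999999999928 f 12.104797464078086 [-11.8   2.9   7.4] 40.0333
40.8333
```

View pics/p1.png

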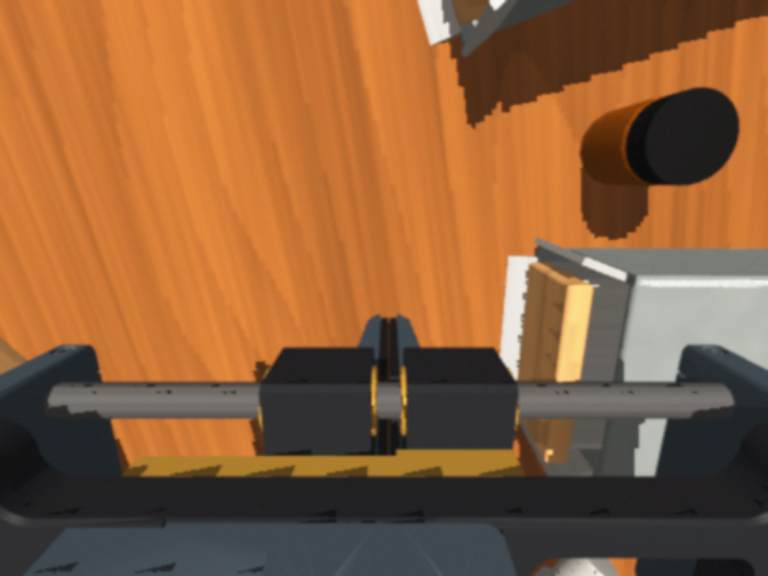

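View pics/p1t.png

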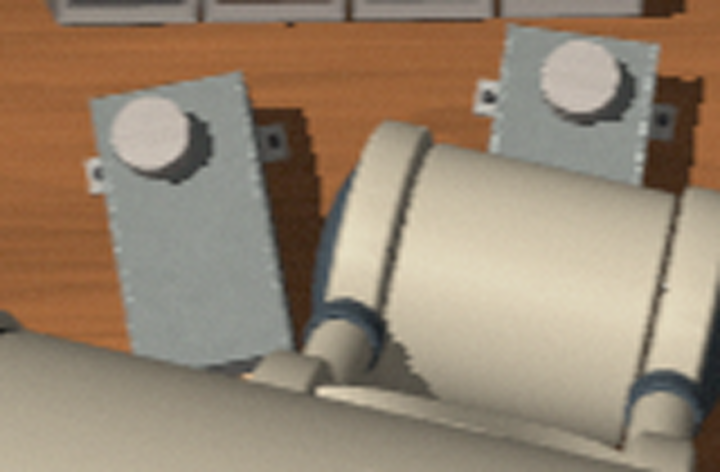

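```bash
python3 - <<'E'
from rig import arm
from h import *
c=arm.get_calibration("wrist")
for n,u,v,z in [("outer",567,290,.049),("inner",592,290,.049),("roof",635,285,.057),("outer2",560,370,.049),("roof2",624,370,.057)]:
    P=onz(c,u/1.5,v/1.5,z)[:2]-RM;print(n,(P@E2*1000).round(1),(P@N2*1000).round(1))
im=arm.snapshot("wrist")[:,:,::-1];cv2.imwrite("pics/p2.png",cv2.resize(im[150:250,300:450],None,fx=5,fy=5,interpolation=cv2.INTER_CUBIC))
print(arm.current_t())
E
```

```text
outer -18.0 37.8
inner -8.8 37.8
roof 1.5 41.8
outer2 -16.8 5.3
roof2 3.0 9.4
40.9833
```

View pics/p2.png

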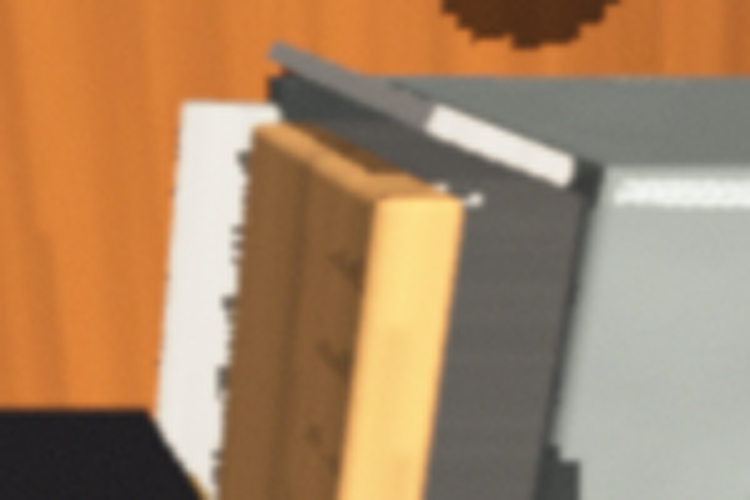

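The panel face is about 19.5 mm in front of the roof edge, which matches the 16 mm stop position plus 4 mm. I'll take the arm away and check that it stays.

```bash
python3 - <<'E'
from rig import arm
from h import *
arm.move_l([*at(.10,.0003),.14],feed=.25)
arm.sleep(.5)
c=arm.get_calibration("wrist");im=arm.snapshot("wrist")[:,:,::-1]
import pickle;pickle.dump(c,open("wf.pkl","wb"))
cv2.imwrite("pics/e1.png",cv2.resize(im,None,fx=1.5,fy=1.5,interpolation=cv2.INTER_CUBIC))
im=arm.snapshot("scene")[:,:,::-1];cv2.imwrite("pics/e1s.png",cv2.resize(im,None,fx=1.5,fy=1.5,interpolation=cv2.INTER_CUBIC))
print(arm.current_t())
E
```

```text
42.3333
```

View pics/e1.png

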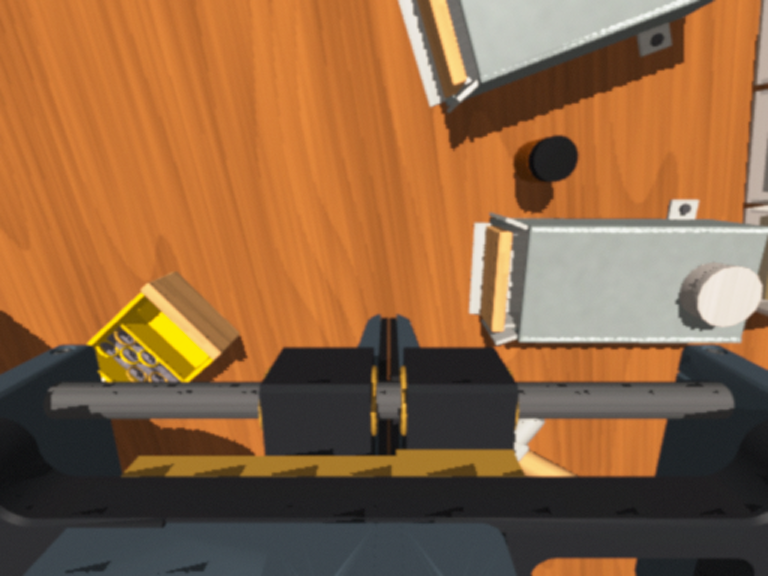

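View pics/e1s.png

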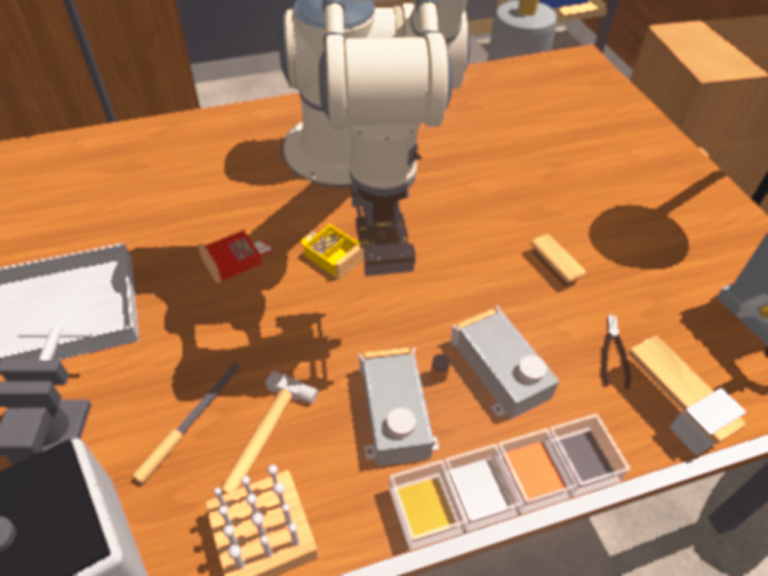

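```bash
python3 - <<'E'
from rig import arm
from h import *
import pickle
c=pickle.load(open("wf.pkl","rb"))
for n,u,v,z in [("outer",498,231,.049),("outer2",493,330,.049),("roof",528,230,.057),("roof2",520,338,.057)]:
    P=onz(c,u/1.5,v/1.5,z)[:2]-RM;print(n,(P@E2*1000).round(1))
arm.sign_off();print(arm.current_t())
E
```

```text
outer -20.1
outer2 -18.2
roof -1.2
roof2 0.6
the job is handed in; nothing more can be done
the job is handed in; nothing more can be done
```

The ring tray is back in the empty unit, tail first, and latched on the first press. I handed the job in at about 42 s of the 58 s allowed.

- **First grasp:** it closed on nothing, because the fingertips end 28.5 mm above the reported tool point. I found this by touching the bench with up to about 17 N. The second pinch, corrected for this, held the 10 mm panel.
- **Insertion:** the tray went in level to about 46 mm out. Force readings stayed within the noise, under 2 N.
- **Press:** I pushed with closed fingers. The push rose from 2 to about 5 N, then to 12 N at the firm stop, and I backed off there. A side reading of about 7 N upward came with the stop force.
- **Last checks:** with the hand away, two wrist views about 1 s apart put the panel's outer face 18 to 20 mm in front of the roof edge, which is inside the 7 to 25 mm latched range. In the pictures the jar, both tins, the full unit and the tools had not moved.
- **Not checked:** I saw the rings in their slots before the tray went in. They can't be seen inside the unit.

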